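# Reset and restart the roof pump's control unit

## Robot

A 7-joint arm with a two-finger parallel gripper is mounted at the origin on the work surface. World frame = base frame: x ahead of the robot, y to its left, z up, the work surface at z = 0. Lengths are in m, angles in rad, forces in N, time in s.
With the tool pointing down it reaches from about 0.4 to 0.85 m from the base axis. Payload 10.4 kg.
Tool frame: the origin (TCP) lies between the finger pads; the fingertips stand 11 mm ahead of it and the grasp point (between the pads) lies 8 mm behind it (tip_reach is the distance from the TCP to the fingertips, in m); z points along the fingers, y is the line along which they close (so a half turn about z gives the same grasp; the last joint's range is limited). The gripper opens to 85 mm and grips with 20 to 120 N. Pads are 22 mm wide; open, the fingers measure 114 mm over their backs; the gripper's body (76 mm by 85 mm) begins 54 mm behind the grasp point. The pads swing forward as they close: fully open they stand 13 mm farther back than shut.
Start: joints at [-1.173, 0.332, -0.065, 1.46, 0.022, 1.35, -0.088], TCP at [0.255, 0.571, 0.242] pointing down, gripper open.
Joint ranges: [-2.6, 2.6], [-0.5, 2.12], [-1.47, 1.34], [0.16, 2.42], [-1.27, 4.41], [0.06, 2.06], [-2.6, 2.6]. Speed limits (rad/s): [2.22, 2.22, 2.79, 2.79, 3.14, 3.14, 3.14].

## Interface

Orientations are given as a unit quaternion [x, y, z, w].
In Python, from workcell import * gives the robot as it stands.
- The arm moves only by the shell command python3 -m inch 'ROWS' [OPENING] [FORCE]. ROWS is JSON, a list of rows, each an object with "slide": the shift along the world's x, y, z in m, a list of three; "yaw": the turn about the world's z in rad. A call has 1 to 20 rows; each row is the pose to reach, as a shift and turn from the pose commanded when the call began; what a row does not reach only later rows make up. A row lasts 1/12 s, in which the tool goes at most 41.7 mm and 7.16 degrees, less where a joint would pass 70% of its speed; a pose out of reach is approached as far as the arm can. A call with a gripper value outside its range is refused whole. OPENING is the closure in counts, from 0 (fully open) to 255 (shut), set as the call begins (- or left out, the last holds). The fingers move at their own pace and stop on an object; FORCE is the grip in N (left out, the last holds). Time passes only in rows, so rows that repeat a pose let the fingers close. It gives the time, the measured TCP pose, the force, the opening and the grip force at its end, in the units of the state.
- get_obs(): the state, without advancing time (a new reading comes with each control period).
- camera(name): name is "side" or "top"; returns a dict with "frame" (400x640x3 uint8, red, green, blue), "fx", "fy", "cx", "cy" (pixels), "extrinsics" (4x4, takes a point from world to camera coordinates). Camera axes: x right, y down, z forward; pixel columns grow to the right and rows downward; lengths in m; the calibration is good to about 2 mm. A picture is of the moment at which its call begins. There is no depth.
- hand_in(): hands the job in; it is judged then, once.
The state is a dict: "clock": time; "joint_pos": joint angles; "joint_velocities": joint speeds; "tau": joint torques, N m; "position": TCP position; "ee_rot": TCP orientation; "ft_force": force on the tool from outside, world axes, zero at the start; "torque": the same for the moment, N m; "grip_width": opening from 0.0 (shut) to 1.0 (fully open); "grasp_force": force on a finger pad.
Only numpy, scipy, OpenCV 4.12 (cv2) and the standard library are available. Lean on these libraries where they do the work, as an engineer would, in place of code of your own. Each camera call takes 0.05 s, during which the arm holds its last target. There are 200 camera calls.

## Task

The roof pump has tripped. On its control unit, reach a fingertip into the round well, press the sunken reset key right down and keep it down for two full seconds; then let it up, press the sunken start key in the square well right down, and let that one up too. Only press: the unit must not be lifted or shoved from its place, and the canister, drain cover, scrub brush and tray around it must be left as they stand.

Things in the scene. Friction and masses are not known exactly. Their poses are not given: they have to be found in the camera images.
- unit: Control unit: grey plastic box standing loose on four rubber feet, 190 mm (its x) by 100 mm (its y) by 60 mm high, about 0.9 kg, not fastened. Its flat top has two wells open upward, one round and one square, side by side along its x, each with a white key sunk in it, and a tiny amber lamp near the edge of its +y side. Origin: centre of the underside; z up. It may stand at any yaw, so the round well may be on any side of the square one
- round_well (a point): Centre of the mouth of the ROUND well, level with the unit's top, 60 mm above the work surface and 45 mm from the unit's centre towards its -x. The well is 52 mm in diameter with vertical walls. In it, centred, stands the reset key, a round white key 36 mm in diameter whose flat top lies 20 mm below the mouth when up and 26 mm below when right down. A pair of shut fingers fits in
- square_well (a point): Centre of the mouth of the SQUARE well, level with the unit's top, 60 mm above the work surface and 45 mm from the unit's centre towards its +x. The well is 50 mm by 50 mm, its sides parallel to the unit's x and y, with vertical walls. In it, centred, stands the start key, a square white key of 34 mm whose flat top lies 20 mm below the mouth when up and 26 mm below when right down
- reset_key (a joint): Travel in m of the reset key (round well): 0 up, 0.006 right down. Sprung: moves at about 2 N, right down at about 5 N, comes back up by itself when let go
- start_key (a joint): Travel in m of the start key (square well): 0 up, 0.006 right down. Sprung like the reset key: about 2 N to move, about 5 N right down, comes back up by itself
- canister: Bystander: grey plastic canister with a black screw top, 92 mm in diameter, 122 mm high, standing loose. Origin: centre of the underside
- cover: Bystander: white hard silicone drain cover, disc 110 mm in diameter with a small middle knob, 27 mm high in all, lying loose. Origin: centre of the underside
- brush: Bystander: wooden scrub brush lying on its bristles, 60 mm (x) by 160 mm (y) by 44 mm high, loose. Origin: centre of the underside
- tray: Bystander: shallow aluminium tray, 120 mm (x) by 180 mm (y) by 22 mm high, loose, near a brass faucet about 240 mm high at the right (-y) side. Origin: centre of the underside
Mind the look-alikes: they are no part of the job. What is shaped like the unit but turquoise is not meant.

How it is judged:
By the outcome, as a careful person would: the job done as asked, in the order asked, and still so for the second after the job is handed in, with the robot touching nothing.
It also fails if it takes over 42 s, if anything falls off the work surface, if the arm or the gripper's body presses on something with over 40 N, if the wrist force passes 120 N, or if a joint passes its speed limit or range.

## Working session

There is one attempt and no reset: what is moved stays moved. The work goes in short steps, Python scripts to look and compute and a shell command to move; the robot and the scene stay as the last step left them, time stands still between calls to the robot, and variables do not carry over. Pictures are saved under pics/ and viewed, at most 10 in all, crops included, and the job is handed in when it is done.

```bash
mkdir -p pics
python3 - <<'E'
from workcell import *
import cv2
o=get_obs();print(o)
for n in("top","side"):
    c=camera(n);cv2.imwrite(f"pics/{n}0.png",c["frame"][:,:,::-1]);print(n,c["fx"],c["fy"],c["cx"],c["cy"],c["extrinsics"])
E
```

```text
{'clock': 0.0, 'joint_pos': array([-1.17261706,  0.33289987, -0.06468737,  1.46095842,  0.02158127,
        1.34988783, -0.08850137]), 'joint_velocities': array([-1.03989678e-03,  1.78841534e-04,  4.22799796e-04,  6.47346855e-04,
        2.71480469e-04,  9.07650881e-04, -2.85400914e-07]), 'tau': array([-1.84796763e-04, -6.25441074e+01,  4.89862938e-02, -3.91592717e+01,
        1.60658208e-02,  1.01933940e-02,  3.32872980e-05]), 'position': array([0.2551518 , 0.57014646, 0.24149023]), 'ee_rot': array([ 2.08838988e-01,  9.77949766e-01, -7.18439591e-04, -1.26221199e-04]), 'ft_force': array([ 0.04930329,  0.23943598, -0.6701195 ]), 'torque': array([-0.00846431, -0.03408001,  0.02405236]), 'grasp_force': 0.0, 'grip_width': 0.9980460195762757}
top 474.70276845592787 474.70276845592787 316.47153600932967 193.07112323300342 [[-1.91002363e-02 -9.99817459e-01  4.79356717e-04 -8.00334044e-03]
 [-9.91752476e-01  1.88853864e-02 -1.26768960e-01  5.36558471e-01]
 [ 1.26736766e-01 -2.89672030e-03 -9.91932155e-01  1.17053141e+00]
 [ 0.00000000e+00  0.00000000e+00  0.00000000e+00  1.00000000e+00]]
side 445.1473822351644 445.1473822351644 317.2156300913285 200.5428547240011 [[ 0.72747239 -0.68581938  0.02087323 -0.42410664]
 [-0.31755895 -0.36350112 -0.87579864  0.23855698]
 [ 0.60822712  0.63049085 -0.48222511  0.84146174]
 [ 0.          0.          0.          1.        ]]
```

View pics/top0.png

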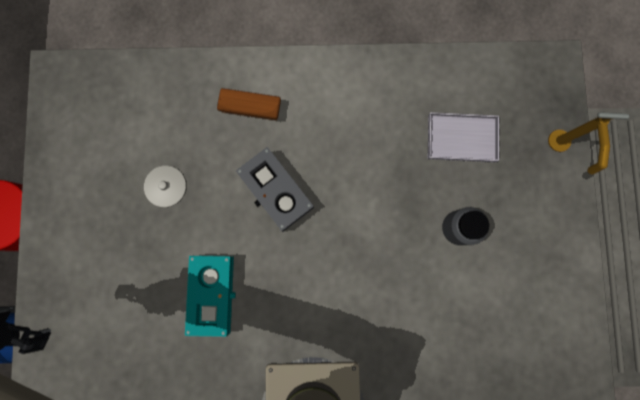

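View pics/side0.png

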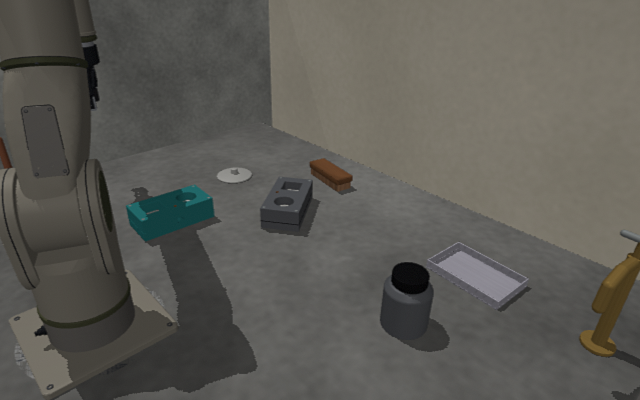

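The top view shows the grey unit with its square key near (264,176) and round key near (286,203). The turquoise decoy is at (210,296). I'll measure the white keys at z=0.04.

```bash
cat > h.py <<'E'
from workcell import *
import cv2, numpy as np
def ray(c,u,v,z):
    E=c["extrinsics"];R,t=E[:3,:3],E[:3,3]
    o=-R.T@t;d=R.T@np.array([(u-c["cx"])/c["fx"],(v-c["cy"])/c["fy"],1])
    return o+d*(z-o[2])/d[2]
def proj(c,p):
    q=c["extrinsics"][:3,:3]@p+c["extrinsics"][:3,3]
    return q[0]/q[2]*c["fx"]+c["cx"],q[1]/q[2]*c["fy"]+c["cy"]
E
python3 - <<'E'
from h import *
c=camera("top");f=c["frame"]
m=(f.min(2)>140).astype(np.uint8)
roi=np.zeros_like(m);roi[145:235,235:320]=1
n,l,s,ce=cv2.connectedComponentsWithStats(m*roi)
P=[]
for i in range(1,n):
    if s[i,4]>60:
        p=ray(c,*ce[i],.04);sc=c["fx"]/(c["extrinsics"][2,:3]@p+c["extrinsics"][2,3])
        print(ce[i],s[i],p,"eqv dia/side mm",1e3*np.sqrt(s[i,4]*4/np.pi)/sc,1e3*np.sqrt(s[i,4])/sc);P.append(p)
print("dist",np.linalg.norm(P[0]-P[1]),"x axis yaw",np.arctan2(*(P[0]-P[1])[1::-1]))
# unit top outline: centre and yaw from contour at z=.06
hsv=cv2.cvtColor(f,cv2.COLOR_RGB2HSV)
k=cv2.resize(f[130:250,220:340],(600,600),interpolation=cv2.INTER_CUBIC)
cv2.imwrite("pics/crop.png",k[:,:,::-1])
s_=camera("side");
for p in P: print("side px",proj(s_,p))
E
```

```text
[263.75362319 175.15942029] [257 168  15  15 138] [0.58391857 0.1146519  0.04      ] eqv dia/side mm 33.63481192449402 29.80807596002609
[285.18699187 202.95934959] [279 197  13  13 123] [0.51195891 0.06104004 0.04      ] eqv dia/side mm 31.517931620397505 27.932039636575148
dist 0.08973529850482921 x axis yaw 0.6403104588902653
side px (np.float64(289.7442184606475), np.float64(192.14313914616093))
side px (np.float64(282.0084947661909), np.float64(207.66789183122376))
```

View pics/crop.png

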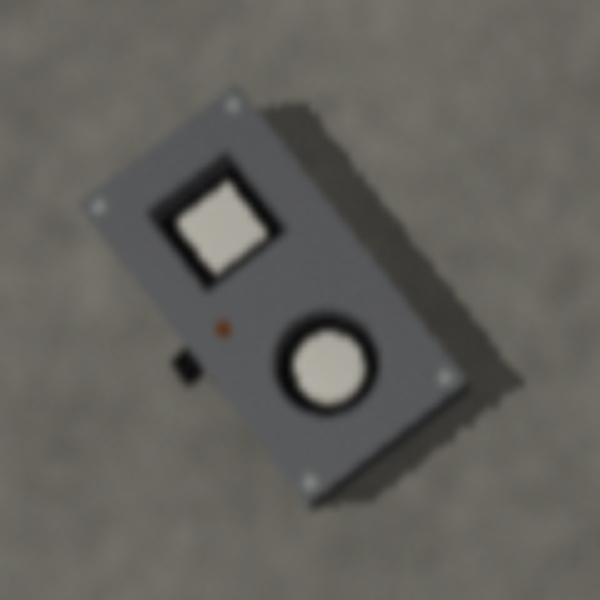

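Key spacing is 89.7 mm against 90 expected, and the lamp is on the +y side, so yaw 0.640 holds. Next: shut the fingers and go above the round well, aligning the tool's y with the unit's x.

```bash
python3 -m inch '[{"slide":[0.005,-0.01,0],"yaw":-0.02},{"slide":[0.015,-0.03,0],"yaw":-0.05},{"slide":[0.03,-0.06,0],"yaw":-0.09},{"slide":[0.045,-0.09,0],"yaw":-0.13},{"slide":[0.06,-0.12,0],"yaw":-0.17},{"slide":[0.075,-0.15,0],"yaw":-0.21},{"slide":[0.09,-0.18,0],"yaw":-0.25},{"slide":[0.105,-0.21,0],"yaw":-0.29},{"slide":[0.12,-0.24,0],"yaw":-0.33},{"slide":[0.135,-0.27,0],"yaw":-0.37},{"slide":[0.15,-0.3,0],"yaw":-0.41},{"slide":[0.165,-0.33,0],"yaw":-0.45},{"slide":[0.18,-0.36,0],"yaw":-0.49},{"slide":[0.195,-0.39,0],"yaw":-0.51},{"slide":[0.21,-0.42,0],"yaw":-0.51},{"slide":[0.225,-0.45,0],"yaw":-0.51},{"slide":[0.24,-0.48,0],"yaw":-0.51},{"slide":[0.25,-0.497,0],"yaw":-0.51},{"slide":[0.257,-0.509,0],"yaw":-0.51},{"slide":[0.257,-0.509,0],"yaw":-0.51}]' 255 20
python3 -m inch '[{"slide":[0,0,-0.02],"yaw":0},{"slide":[0,0,-0.05],"yaw":0},{"slide":[0,0,-0.08],"yaw":0},{"slide":[0,0,-0.11],"yaw":0},{"slide":[0,0,-0.13],"yaw":0},{"slide":[0,0,-0.14],"yaw":0},{"slide":[0,0,-0.14],"yaw":0},{"slide":[0,0,-0.14],"yaw":0}]'
python3 - <<'E'
from h import *
import workcell; print(getattr(workcell,'tip_reach',None))
from scipy.spatial.transform import Rotation as R
o=get_obs();print(o["position"],o["grip_width"],o["ft_force"],R.from_quat(o["ee_rot"]).as_matrix())
for n in("top","side"):
    c=camera(n);f=c["frame"]
    u,v=map(int,proj(c,np.array([.512,.061,.07])))
    k=cv2.resize(f[v-60:v+60,u-80:u+80],(640,480),interpolation=cv2.INTER_CUBIC)
    cv2.imwrite(f"pics/{n}1.png",k[:,:,::-1])
    print(n,u,v,proj(c,o["position"]-[0,0,.011]),proj(c,np.array([.512,.061,.06])))
E
```

```text
clock: 1.87
position: [0.5129, 0.0575, 0.2423]
ee_rot: [0.452, 0.892, -0.0, 0.0]
ft_force: [0.1, -0.6, -0.1]
grip_width: -0.004
grasp_force: 0.0
clock: 2.53
position: [0.5123, 0.0617, 0.103]
ee_rot: [0.449, 0.894, 0.0, 0.0]
ft_force: [0.3, -0.6, 0.4]
grip_width: 0.0
grasp_force: 0.0
0.011
[0.51232613 0.0617295  0.10295788] 3.891558911512662e-05 [ 0.34421287 -0.58539824  0.427879  ] [[-5.97119064e-01  8.02152600e-01  1.74642522e-04]
 [ 8.02152613e-01  5.97119020e-01  2.47328100e-04]
 [ 9.41125074e-05  2.87774279e-04 -9.99999954e-01]]
top 284 201 (np.float64(283.5002872012487), np.float64(200.5257370069146)) (np.float64(284.6789714987986), np.float64(202.08572851569213))
side 281 197 (np.float64(281.60092116472936), np.float64(190.026669365962)) (np.float64(281.89820652102776), np.float64(201.0197525420634))
```

View pics/side1.png

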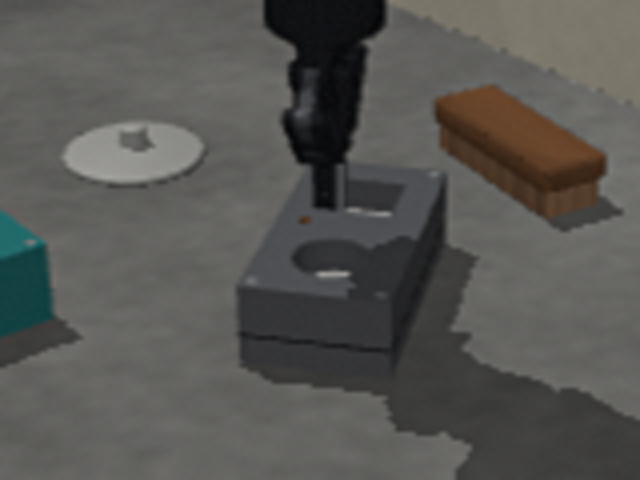

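The side view shows the shut fingertip at crop (327,208), within 1 px of the prediction, and the round well ahead below it at (332,259). I'll go down to just above the key.

```bash
python3 -m inch '[{"slide":[0,0,-0.01],"yaw":0},{"slide":[0,0,-0.022],"yaw":0},{"slide":[0,0,-0.034],"yaw":0},{"slide":[0,0,-0.044],"yaw":0},{"slide":[0,0,-0.047],"yaw":0},{"slide":[0,0,-0.048],"yaw":0},{"slide":[0,0,-0.048],"yaw":0},{"slide":[0,0,-0.048],"yaw":0}]'
python3 -m inch '[{"slide":[0,0,-0.002],"yaw":0},{"slide":[0,0,-0.004],"yaw":0},{"slide":[0,0,-0.006],"yaw":0},{"slide":[0,0,-0.007],"yaw":0},{"slide":[0,0,-0.007],"yaw":0}]'
```

```text
clock: 3.3
position: [0.5127, 0.0616, 0.0549]
ee_rot: [0.449, 0.894, 0.0, 0.0]
ft_force: [0.0, -0.1, -0.4]
grip_width: -0.001
grasp_force: 0.0
clock: 3.72
position: [0.5127, 0.0616, 0.0475]
ee_rot: [0.449, 0.894, 0.0, 0.0]
ft_force: [1.7, 0.1, 3.9]
grip_width: -0.004
grasp_force: 1.8
```

Force 3.9 N at tip 0.0365 fits the spring, about 3.5 mm down. Next is to bottom it out.

```bash
python3 -m inch '[{"slide":[0,0,-0.001],"yaw":0},{"slide":[0,0,-0.002],"yaw":0},{"slide":[0,0,-0.003],"yaw":0},{"slide":[0,0,-0.0035],"yaw":0},{"slide":[0,0,-0.0035],"yaw":0},{"slide":[0,0,-0.0035],"yaw":0}]'
```

```text
clock: 4.22
position: [0.5128, 0.0616, 0.0449]
ee_rot: [0.449, 0.894, 0.001, 0.0]
ft_force: [-3.9, 0.2, 16.5]
grip_width: -0.003
grasp_force: 8.6
```

It has bottomed: 16.5 N, tip stopped at 0.034. Hold for more than 2 s.

```bash
python3 -m inch '[{"slide":[0,0,0],"yaw":0},{"slide":[0,0,0],"yaw":0},{"slide":[0,0,0],"yaw":0},{"slide":[0,0,0],"yaw":0},{"slide":[0,0,0],"yaw":0},{"slide":[0,0,0],"yaw":0},{"slide":[0,0,0],"yaw":0},{"slide":[0,0,0],"yaw":0},{"slide":[0,0,0],"yaw":0},{"slide":[0,0,0],"yaw":0},{"slide":[0,0,0],"yaw":0},{"slide":[0,0,0],"yaw":0},{"slide":[0,0,0],"yaw":0},{"slide":[0,0,0],"yaw":0},{"slide":[0,0,0],"yaw":0},{"slide":[0,0,0],"yaw":0},{"slide":[0,0,0],"yaw":0},{"slide":[0,0,0],"yaw":0}]'
python3 -m inch '[{"slide":[0,0,0],"yaw":0},{"slide":[0,0,0],"yaw":0},{"slide":[0,0,0],"yaw":0},{"slide":[0,0,0],"yaw":0},{"slide":[0,0,0],"yaw":0},{"slide":[0,0,0],"yaw":0},{"slide":[0,0,0],"yaw":0},{"slide":[0,0,0],"yaw":0},{"slide":[0,0,0],"yaw":0},{"slide":[0,0,0],"yaw":0},{"slide":[0,0,0],"yaw":0},{"slide":[0,0,0],"yaw":0},{"slide":[0,0,0],"yaw":0},{"slide":[0,0,0],"yaw":0},{"slide":[0,0,0],"yaw":0}]'
```

```text
clock: 5.72
position: [0.5129, 0.0616, 0.0449]
ee_rot: [0.449, 0.894, 0.001, 0.0]
ft_force: [-3.0, -1.1, 17.3]
grip_width: 0.001
grasp_force: 8.6
clock: 6.97
position: [0.5128, 0.0617, 0.0449]
ee_rot: [0.449, 0.894, 0.001, 0.0]
ft_force: [-3.5, -0.8, 16.8]
grip_width: -0.002
grasp_force: 8.6
```

Held for 2.75 s. Lift straight out, then look at the unit again.

```bash
python3 -m inch '[{"slide":[0,0,0.004],"yaw":0},{"slide":[0,0,0.012],"yaw":0},{"slide":[0,0,0.025],"yaw":0},{"slide":[0,0,0.04],"yaw":0},{"slide":[0,0,0.053],"yaw":0},{"slide":[0,0,0.06],"yaw":0},{"slide":[0,0,0.06],"yaw":0}]'
python3 - <<'E'
from h import *
from scipy.spatial.transform import Rotation as R
o=get_obs();print(o["position"],o["ft_force"])
for n in("top","side"):
    c=camera(n);f=c["frame"]
    u,v=map(int,proj(c,np.array([.548,.088,.06])))
    k=cv2.resize(f[v-60:v+60,u-80:u+80],(640,480),interpolation=cv2.INTER_CUBIC)
    cv2.imwrite(f"pics/{n}2.png",k[:,:,::-1]);print(n,u,v)
E
```

```text
clock: 7.55
position: [0.5127, 0.0616, 0.105]
ee_rot: [0.449, 0.894, 0.001, 0.001]
ft_force: [-0.6, -0.0, -0.6]
grip_width: 0.001
grasp_force: 0.0
[0.51273785 0.06155128 0.10501863] [-0.59415972 -0.04979942 -0.55958629]
top 273 187
side 285 193
```

View pics/side2.png

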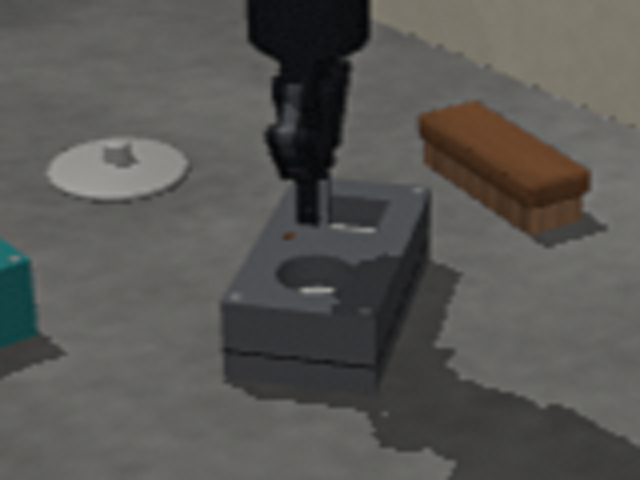

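The unit hasn't moved (corner at crop (222,308), consistent with the 4 px crop shift), and the reset key is back up at crop (317,290). Next: over to the square well, then down.

```bash
python3 -m inch '[{"slide":[0.008,0.006,0],"yaw":0},{"slide":[0.02,0.015,0],"yaw":0},{"slide":[0.035,0.026,0],"yaw":0},{"slide":[0.05,0.037,0],"yaw":0},{"slide":[0.063,0.047,0],"yaw":0},{"slide":[0.071,0.053,0],"yaw":0},{"slide":[0.071,0.053,0],"yaw":0},{"slide":[0.071,0.053,0],"yaw":0},{"slide":[0.071,0.053,0],"yaw":0}]'
python3 -m inch '[{"slide":[0,0,-0.01],"yaw":0},{"slide":[0,0,-0.022],"yaw":0},{"slide":[0,0,-0.034],"yaw":0},{"slide":[0,0,-0.044],"yaw":0},{"slide":[0,0,-0.048],"yaw":0},{"slide":[0,0,-0.05],"yaw":0},{"slide":[0,0,-0.05],"yaw":0},{"slide":[0,0,-0.05],"yaw":0}]'
python3 -m inch '[{"slide":[0,0,-0.002],"yaw":0},{"slide":[0,0,-0.004],"yaw":0},{"slide":[0,0,-0.006],"yaw":0},{"slide":[0,0,-0.007],"yaw":0},{"slide":[0,0,-0.007],"yaw":0}]'
```

```text
clock: 8.4
position: [0.5826, 0.1137, 0.1033]
ee_rot: [0.449, 0.893, -0.001, -0.0]
ft_force: [0.4, -1.5, -0.1]
grip_width: 0.001
grasp_force: 0.0
clock: 9.07
position: [0.5836, 0.1145, 0.0541]
ee_rot: [0.449, 0.894, 0.0, 0.0]
ft_force: [-0.5, 0.8, 0.4]
grip_width: -0.002
grasp_force: 0.0
clock: 9.48
position: [0.5838, 0.1146, 0.0471]
ee_rot: [0.449, 0.894, 0.0, 0.0]
ft_force: [1.6, -0.9, 3.5]
grip_width: 0.005
grasp_force: 1.9
```

```bash
python3 -m inch '[{"slide":[0,0,-0.001],"yaw":0},{"slide":[0,0,-0.002],"yaw":0},{"slide":[0,0,-0.003],"yaw":0},{"slide":[0,0,-0.0035],"yaw":0},{"slide":[0,0,-0.0035],"yaw":0},{"slide":[0,0,-0.0035],"yaw":0},{"slide":[0,0,-0.0035],"yaw":0},{"slide":[0,0,-0.0035],"yaw":0}]'
```

```text
clock: 10.15
position: [0.5839, 0.1147, 0.045]
ee_rot: [0.449, 0.894, 0.001, 0.0]
ft_force: [-5.6, -1.2, 18.8]
grip_width: 0.0
grasp_force: 9.3
```

Bottomed the same way (18.8 N at tip 0.034). Let it up and move well clear.

```bash
python3 -m inch '[{"slide":[0,0,0.004],"yaw":0},{"slide":[0,0,0.012],"yaw":0},{"slide":[0,0,0.025],"yaw":0},{"slide":[0,0,0.045],"yaw":0},{"slide":[0,0,0.07],"yaw":0},{"slide":[0,0,0.1],"yaw":0},{"slide":[0,0,0.13],"yaw":0},{"slide":[0,0,0.15],"yaw":0},{"slide":[0,0,0.16],"yaw":0},{"slide":[0,0,0.16],"yaw":0},{"slide":[0,0,0.16],"yaw":0},{"slide":[0,0,0.16],"yaw":0},{"slide":[0,0,0.16],"yaw":0}]'
python3 - <<'E'
from h import *
c=camera("side");k=cv2.resize(c["frame"][133:253,205:365],(640,480),interpolation=cv2.INTER_CUBIC)
cv2.imwrite("pics/side3.png",k[:,:,::-1])
E
```

```text
clock: 11.23
position: [0.5824, 0.1144, 0.2016]
ee_rot: [0.449, 0.894, -0.001, -0.001]
ft_force: [-1.2, -1.2, 1.0]
grip_width: -0.001
grasp_force: 0.0
```

View pics/side3.png

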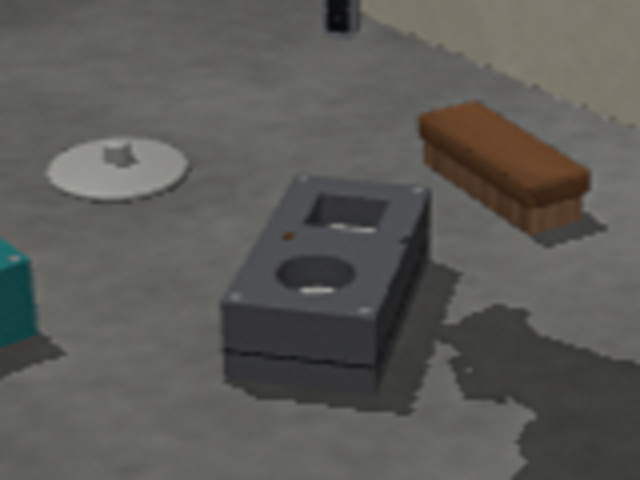

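The unit is still in place (corner at crop (222,308)), both keys are up, the gripper is clear, and the brush and cover are untouched.

```bash
python3 -c "
from workcell import *
print(hand_in())"
```

```text
the job is handed in; nothing more can be done
None
```

The job is handed in: I held the reset key right down for at least 2.75 s and let it up, then pressed the start key right down and let it up; the unit stayed in place, I saw nothing around it disturbed, and it took about 11 s (no verdict came back).

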